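# Unstack the plaster stoppers and close the four moulds

## Task

Close the four plaster moulds: take the two stacks of plaster stoppers apart and set each stopper, foot down, into the mould mouth of its own size (largest in the widest mouth, and so on down), so that all four stand upright on the floors of their mouths. Plaster chips easily, so do not let any stopper topple on the way.

Things in the scene. Friction and masses are not known exactly. Their poses are not given: they have to be found in the camera images.
- plug_xl: the largest of four loose round plaster stoppers, off-white: 66 mm diameter, 50 mm tall, flat ends, the lowest 16 mm tapering to 60 mm at the foot. At the start it is the lower one of one of two stacks of two (which stack is not fixed); stacked ones are only roughly centred. Origin: centre of the underside; z up its axis. Weighs 20 to 250 g.
- plug_l: the second largest of four loose round plaster stoppers, off-white: 53 mm diameter, 50 mm tall, flat ends, the lowest 16 mm tapering to 47 mm at the foot. At the start it is the lower one of one of two stacks of two (which stack is not fixed); stacked ones are only roughly centred. Origin: centre of the underside; z up its axis. Weighs 20 to 250 g.
- plug_m: the second smallest of four loose round plaster stoppers, off-white: 40 mm diameter, 50 mm tall, flat ends, the lowest 16 mm tapering to 34 mm at the foot. At the start it is the upper one of one of two stacks of two (which stack is not fixed); stacked ones are only roughly centred. Origin: centre of the underside; z up its axis. Weighs 20 to 250 g.
- plug_s: the smallest of four loose round plaster stoppers, off-white: 27 mm diameter, 50 mm tall, flat ends, the lowest 16 mm tapering to 21 mm at the foot. At the start it is the upper one of one of two stacks of two (which stack is not fixed); stacked ones are only roughly centred. Origin: centre of the underside; z up its axis. Weighs 20 to 250 g.
- mould_xl: closed plaster mould, a fixed off-white square block 118 x 118 mm, 40 mm high, with a black rubber band round it and one round blind mouth in the middle of its top: 75 mm diameter, 16 mm deep with a grey damp floor (24 mm above the block's underside), rim bevelled 3 mm. The mouth of the largest stopper. Stands on the table, turned up to 0.3 rad. Origin: centre of the underside, below the mouth's centre; z up.
- mould_l: closed plaster mould, a fixed off-white square block 105 x 105 mm, 40 mm high, with a black rubber band round it and one round blind mouth in the middle of its top: 62 mm diameter, 16 mm deep with a grey damp floor (24 mm above the block's underside), rim bevelled 3 mm. The mouth of the second largest stopper. Stands on the table, turned up to 0.3 rad. Origin: centre of the underside, below the mouth's centre; z up.
- mould_m: closed plaster mould, a fixed off-white square block 92 x 92 mm, 40 mm high, with a black rubber band round it and one round blind mouth in the middle of its top: 49 mm diameter, 16 mm deep with a grey damp floor (24 mm above the block's underside), rim bevelled 3 mm. The mouth of the second smallest stopper. Stands on the table, turned up to 0.3 rad. Origin: centre of the underside, below the mouth's centre; z up.
- mould_s: closed plaster mould, a fixed off-white square block 79 x 79 mm, 40 mm high, with a black rubber band round it and one round blind mouth in the middle of its top: 36 mm diameter, 16 mm deep with a grey damp floor (24 mm above the block's underside), rim bevelled 3 mm. The mouth of the smallest stopper. Stands on the table, turned up to 0.3 rad. Origin: centre of the underside, below the mouth's centre; z up.
Things that resemble listed ones, but are neither listed nor needed, are in the scene too. Leave any pink or purple look-alike of the plug_s alone.

How it is judged:
By the outcome, as a careful person would: the job done as asked, in the order asked, and still so for the second after the job is handed in, with the robot touching nothing.
It also fails if it takes over 102 s, if anything falls off the work surface, if the arm or the gripper's body presses on something with over 40 N, if the wrist force passes 120 N, or if a joint passes its speed limit or range.

## Robot

A 6-joint arm with a two-finger parallel gripper is mounted at the origin on the work surface; the furniture and walls round the work are solid. World frame = base frame: x ahead of the robot, y to its left, z up, the work surface at z = 0. Lengths are in m, angles in rad, forces in N, time in s.
With the tool pointing down it reaches from about 0.35 to 0.85 m from the base axis. Payload 8.1 kg.
Tool frame: the origin (TCP) lies midway between the tips of the shut fingers; the grasp point (between the pads) lies arm.tcp_to_grasp behind it (arm.tcp_to_grasp is the distance from the TCP to the grasp point, in m); z points along the fingers, y is the line along which they close (so a half turn about z gives the same grasp; the last joint's range is limited). The gripper opens to 93 mm and grips with 3 to 60 N. Pads are 15 mm wide; open, the fingers measure 128 mm over their backs; the gripper's body (75 mm by 188 mm) begins 65 mm behind the grasp point.
Start: joints at [1.105, 0.13, 1.488, -0, 1.523, -0.085], TCP at [0.223, 0.557, 0.219] pointing down, gripper open.
Joint ranges: [-2.96, 2.96], [-0.89, 2.26], [0.02, 2.5], [-1.34, 4.48], [0, 2.73], [-2.66, 2.66]. Speed limits (rad/s): [2.39, 2.39, 2.79, 3.14, 3.14, 3.14].

## Interface

Orientations are given as [roll, pitch, yaw] about the fixed x, y, z axes, in that order (R = Rz(yaw) Ry(pitch) Rx(roll)).
In Python, from plant import arm, eyes, ticket gives the robot as it stands. The module is installed in compiled form; this text tells all that it offers.
- The arm moves only by the tool drive_tool, never from a script. Its argument "targets" is one flat list of numbers, 7 for each row, row after row: the opening, from 0 (shut) to 1 (fully open), then the shift along the tool's x, y, z in units of 40 mm (1.0 is 40 mm), then the turn, a rotation vector about the tool's x, y, z in units of 6 degrees (1.0 is 6 degrees). A call has 1 to 12 rows; each row is the pose to reach, as a shift and turn from the pose commanded when the call began, along the tool's axes at that moment; what a row does not reach only later rows make up. A row lasts 1/12 s, in which the tool goes at most 41.7 mm and 7.16 degrees, less where a joint would pass 70% of its speed; a pose out of reach is approached as far as the arm can. A call with a gripper value outside its range is refused whole. The fingers move at their own pace and stop on an object; the grip force is fixed at half the most. Time passes only in rows, so rows that repeat a pose let the fingers close. It gives the time, the measured TCP pose, the force, the opening and the grip force at its end, in the units of the state.
- arm.observe(): the state, without advancing time (a new reading comes with each control period).
- eyes.capture(name): name is "side" or "top"; returns the picture (400x640x3 uint8, blue, green, red); there is no depth.
- eyes.camera_info(name): a dict with "vfov" (degrees; the focal length in pixels is half the picture's height over the tangent of half this angle, whatever the lens; pixels are square), "cx", "cy" (the principal point, pixels), "dist_coeffs" ([k1, k2, p1, p2, k3] as OpenCV has them; the pictures are not rectified), "position" and "orientation" of the camera in the world. Camera axes: x right, y down, z forward; pixel columns grow to the right and rows downward; lengths in m; the calibration is good to about 2 mm. A picture is of the moment at which its call begins. camera_info takes no time and is no camera call.
- ticket.job_done(): hands the job in; it is judged then, once.
The state is a dict: "time": time; "qpos": joint angles; "qd": joint speeds; "effort": joint torques, N m; "eef_pos": TCP position; "eef_rot": TCP orientation; "contact_force": force on the tool from outside, world axes, zero at the start; "moment": the same for the moment, N m; "gripper_width": finger opening in m; "gripper_force": force on a finger pad.
Only numpy, scipy, OpenCV 4.12 (cv2) and the standard library are available. Lean on these libraries where they do the work, as an engineer would, in place of code of your own. Each camera call takes 0.05 s, during which the arm holds its last target. There are 200 camera calls.

## Working session

There is one attempt and no reset: what is moved stays moved. The work goes in short steps, Python scripts to look and compute and a tool call to move; the robot and the scene stay as the last step left them, time stands still between calls to the robot, and variables do not carry over. Pictures are saved under pics/ and viewed, at most 14 in all, crops included, and the job is handed in when it is done.

Besides the shell and the picture viewer there is one more tool, called after "Request:" in YAML: its name, and indented under it one key for each argument. drive_tool: Moves the arm, as the interface text tells. Its arguments: {"type":"object","properties":{"targets":{"type":"array","items":{"type":"number"}}},"required":["targets"]}

```bash
mkdir -p pics; python3 - <<'E'
from plant import arm, eyes, ticket
import cv2
for n in("top","side"):
    cv2.imwrite(f"pics/{n}0.png",eyes.capture(n)); print(n,eyes.camera_info(n))
print(arm.observe(), arm.tcp_to_grasp)
E
```

```text
top {'vfov': 49.35280799453778, 'cx': 327.0159476252143, 'cy': 196.98102570107167, 'dist_coeffs': array([-0.03367057,  0.        ,  0.        ,  0.        ,  0.        ]), 'position': array([0.32645469, 0.00506157, 1.15007354]), 'orientation': array([-2.97576436,  0.01027576, -1.58332777])}
side {'vfov': 56.33282419272099, 'cx': 319.549445302893, 'cy': 196.98569714301402, 'dist_coeffs': array([-0.00543902,  0.        ,  0.        ,  0.        ,  0.        ]), 'position': array([ 0.06321345, -0.59672571,  0.44808935]), 'orientation': array([-2.04775966,  0.00327886, -0.63422768])}
{'time': 0.1, 'qpos': array([ 1.10460232e+00,  1.31100926e-01,  1.48916066e+00,  2.36817380e-05,
        1.52296899e+00, -8.53825155e-02]), 'qd': array([-0.00035383, -0.00125685, -0.00354215,  0.00036902,  0.00131913,
        0.00062316]), 'effort': array([ 9.68439526e-04, -5.61334097e+01, -4.93100452e+01,  7.70455878e-02,
        2.90578755e-02, -1.05971717e-04]), 'eef_pos': array([0.22274046, 0.55658616, 0.21768853]), 'eef_rot': array([-3.13996272e+00, -1.63246450e-04,  2.76077988e+00]), 'contact_force': array([ 0.37704507,  0.1708436 , -0.43210781]), 'moment': array([-0.03853879,  0.01666193, -0.06004232]), 'gripper_force': 0.0, 'gripper_width': 0.09330049604105353} 0.0188
```

View pics/top0.png

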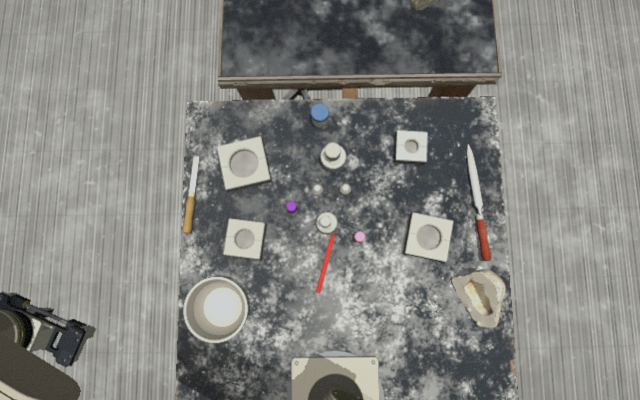

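View pics/side0.png

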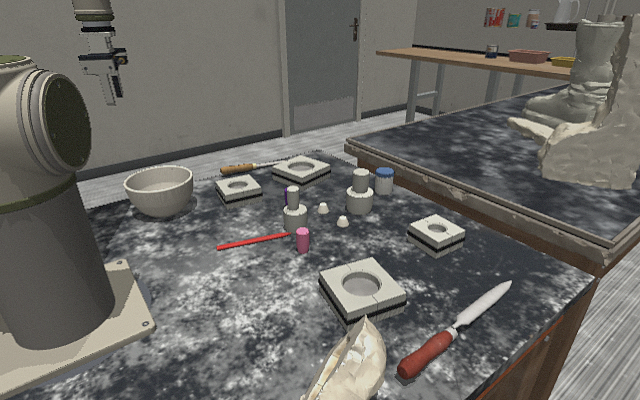

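The top view shows moulds near (244,163), (429,237), (245,239) and (411,146), and stacks at (333,155) and (327,222). There are small knobs at (318,188) and (346,188), plus a purple cylinder at (291,206) and a pink one at (360,237). The side view confirms both stacks are standing. I'll enlarge the crops next.

```bash
cat > h.py <<'E'
import numpy as np, cv2
from scipy.spatial.transform import Rotation as R
from plant import arm, eyes, ticket
def cam(n):
    c=eyes.camera_info(n); f=200/np.tan(np.radians(c["vfov"]/2))
    K=np.array([[f,0,c["cx"]],[0,f,c["cy"]],[0,0,1]]); return K,c["dist_coeffs"],R.from_euler("xyz",c["orientation"]).as_matrix(),c["position"]
def plane(n,uv,z):
    K,d,M,p=cam(n); q=cv2.undistortPoints(np.float64(uv).reshape(-1,1,2),K,d)[:,0]
    r=np.c_[q,np.ones(len(q))]@M.T; return p+r*((z-p[2])/r[:,2:])
def proj(n,P):
    K,d,M,p=cam(n); return cv2.projectPoints((np.float64(P).reshape(-1,3)-p)@M,np.zeros(3),np.zeros(3),K,d)[0][:,0]
E
python3 - <<'E'
from h import *
t=cv2.imread("pics/top0.png")
cv2.imwrite("pics/c1.png",cv2.resize(t[100:270,210:470],None,fx=3,fy=3,interpolation=cv2.INTER_CUBIC))
s=cv2.imread("pics/side0.png")
cv2.imwrite("pics/c2.png",cv2.resize(s[145:325,210:470],None,fx=3,fy=3,interpolation=cv2.INTER_CUBIC))
for n,uv in dict(a=(244,163),b=(411,146),c=(245,239),d=(429,237)).items(): print(n,plane("top",uv,.04))
for uv in ((333,150),(325,220)): print(plane("top",uv,.1))
E
```

```text
a [[0.60606478 0.23124844 0.04      ]]
b [[ 0.64550229 -0.20899339  0.04      ]]
c [[0.40659231 0.22490812 0.04      ]]
d [[ 0.40539171 -0.24418345  0.04      ]]
[[ 0.62079568 -0.00274747  0.1       ]]
[[0.44581145 0.01924631 0.1       ]]
```

View pics/c1.png

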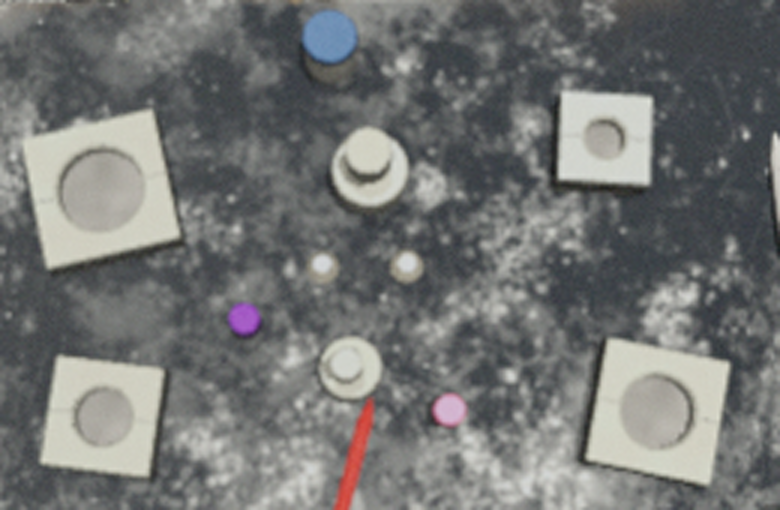

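View pics/c2.png

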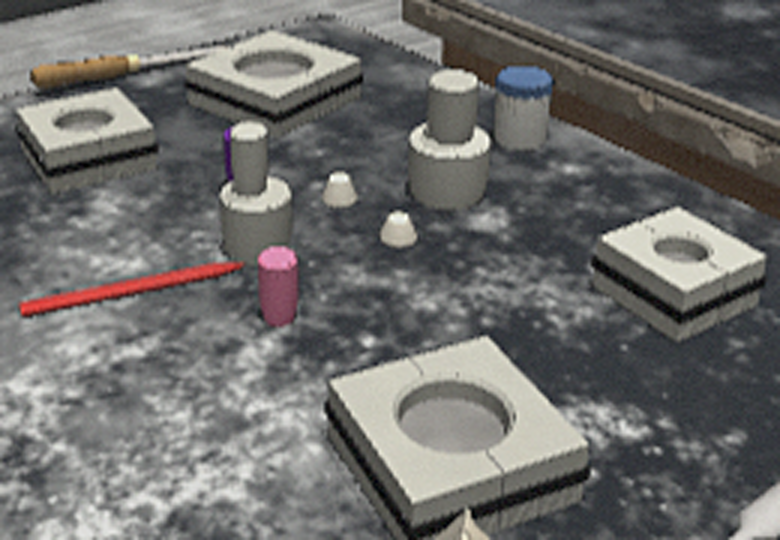

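The moulds from the crops: XL at (244,163), L at (429,237), M at (245,239), S at (411,146). Stack A at (333,155) is M on XL, and stack B at (327,222) is S on L. Next I'll measure these precisely from contours.

```bash
python3 - <<'E'
from h import *
t=cv2.imread("pics/top0.png"); b=cv2.GaussianBlur(t,(3,3),0).astype(int); 
g=b.min(2)
for n,(u,v),r in (("xl",(244,163),34),("l",(429,237),32),("m",(245,239),28),("s",(411,146),24)):
    c=g[v-r:v+r,u-r:u+r]; top=np.percentile(c,75)  # top face
    fl=np.median(g[v-4:v+4,u-4:u+4]); th=(top+fl)/2
    m=np.zeros(g.shape,np.uint8); m[v-r:v+r,u-r:u+r]=(c>th-(0))*255
    cs,_=cv2.findContours(m,cv2.RETR_CCOMP,cv2.CHAIN_APPROX_NONE)
    o=max(cs,key=cv2.contourArea)[:,0]; P=plane("top",o,.04)[:,:2].astype(np.float32)
    inner=(255-m); lab=cv2.connectedComponents(inner,connectivity=4)[1]; k=(lab==lab[v,u]).astype(np.uint8)
    i=max(cv2.findContours(k,cv2.RETR_EXTERNAL,cv2.CHAIN_APPROX_NONE)[0],key=cv2.contourArea)[:,0]
    Q=plane("top",i,.04)[:,:2].astype(np.float32); e=cv2.fitEllipse(Q*1000)
    print(n,int(top),int(fl),"rect",np.round(np.array(cv2.minAreaRect(P*1000)[0]),1),np.round(cv2.minAreaRect(P*1000)[1],1),"mouth",np.round(e[0],1),np.round(e[1],1))
# stack discs via Hough-free: edges printed as bright masks
for n,(u,v) in (("A",(333,155)),("B",(327,222))):
    c=g[v-24:v+22,u-20:u+20]; print(n); 
    cv2.imwrite(f"pics/s{n}.png",cv2.resize(t[v-24:v+22,u-20:u+20],None,fx=8,fy=8,interpolation=cv2.INTER_NEAREST))
a=np.hstack([cv2.imread("pics/sA.png"),cv2.imread("pics/sB.png")]); cv2.imwrite("pics/sAB.png",a)
E
```

```text
xl 175 159 rect [610.9 235.8] [121.5 116.8] mouth [610.1 237.8] [68.4 75.5]
l 184 162 rect [ 407.4 -244.9] [102.6 103.9] mouth [ 406.7 -245.2] [63.3 63.8]
m 182 161 rect [408.8 228.8] [89.5 88.7] mouth [408.8 229. ] [49.7 51.2]
s 190 160 rect [ 647.4 -210.2] [76.5 76.6] mouth [ 647.9 -210.6] [36.2 36.5]
A
B
```

View pics/sAB.png

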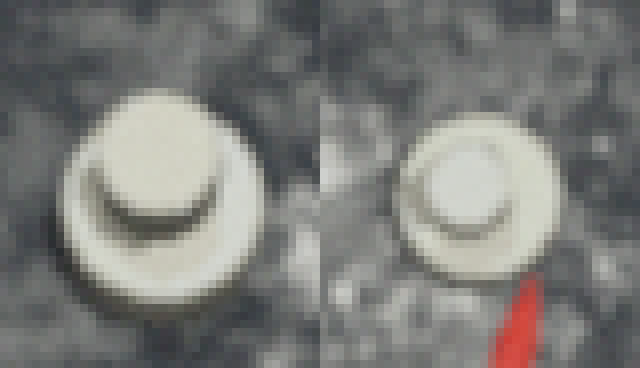

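The crop shows four discs. Stack A has M's top at about (332.1,149.6) and XL's top at (332.8,155.5). Stack B has S's top at (324.8,220.5) and L's top at (326.6,221.4).

```bash
python3 - <<'E'
from h import *
for n,uv,z in (("M",(332.1,149.6),.1),("XL",(332.75,155.5),.05),("S",(324.75,220.5),.1),("L",(326.6,221.4),.05),("purple",(291,206),.05),("pink",(360,237),.05),("jar",(320,112),.08)):
    p=plane("top",uv,z)[0]; print(n,p.round(4),proj("side",p).round(1))
for w,d in ((.04,.1),(.066,.05),):
    print("px dia", proj("top",[[.6,-w/2,d],[.6,w/2,d]])[:,0])
# XL mould
t=cv2.imread("pics/top0.png"); g=cv2.GaussianBlur(t,(3,3),0).min(2).astype(int)
u,v,r=244,163,40
for th in (162,166,170):
    m=(g[v-r:v+r,u-r:u+r]>th).astype(np.uint8)
    m=cv2.morphologyEx(m,cv2.MORPH_OPEN,np.ones((3,3)))
    o=max(cv2.findContours(m,cv2.RETR_EXTERNAL,cv2.CHAIN_APPROX_NONE)[0],key=cv2.contourArea)[:,0]+[u-r,v-r]
    P=(plane("top",o,.04)[:,:2]*1000).astype(np.float32); q=cv2.minAreaRect(P); print(th,np.round(q[0],1),np.round(q[1],1))
# independent: side view checks
for n,p in (("xl",(.610,.235,.04)),("l",(.407,-.245,.04)),("m",(.409,.229,.04)),("s",(.6475,-.2105,.04))): print(n,proj("side",p).round(1))
s=cv2.imread("pics/side0.png")
for p in ((.610,.235,.04),(.407,-.245,.04),(.409,.229,.04),(.6475,-.2105,.04),plane("top",(332.1,149.6),.1)[0],plane("top",(324.75,220.5),.1)[0]):
    cv2.circle(s,tuple(int(x) for x in np.round(proj("side",p)[0]*16)),16,(0,0,255),-1,shift=4)
cv2.imwrite("pics/chk.png",cv2.resize(s[145:325,210:470],None,fx=3,fy=3,interpolation=cv2.INTER_NEAREST))
E
```

```text
M [ 6.219e-01 -5.000e-04  1.000e-01] [[361.1 170.1]]
XL [ 0.62   -0.0022  0.05  ] [[360.  189.6]]
S [0.4446 0.0199 0.1   ] [[293.  186.6]]
L [0.4479 0.0159 0.05  ] [[296.  207.2]]
purple [0.4886 0.1064 0.05  ] [[289.7 188. ]]
pink [ 0.4072 -0.0679  0.05  ] [[301.9 229.5]]
jar [0.7283 0.0291 0.08  ] [[383.7 163.8]]
px dia [340.07226455 323.96659514]
px dia [344.70879436 319.29286784]
162 [609.8 235.6] [119.7 117.8]
166 [610.  235.5] [119.5 116.9]
170 [610.3 235.2] [119.2 115.2]
xl [[301.7 164.3]]
l [[361.6 280.6]]
m [[238.1 182.9]]
s [[437.3 226.1]]
```

View pics/chk.png

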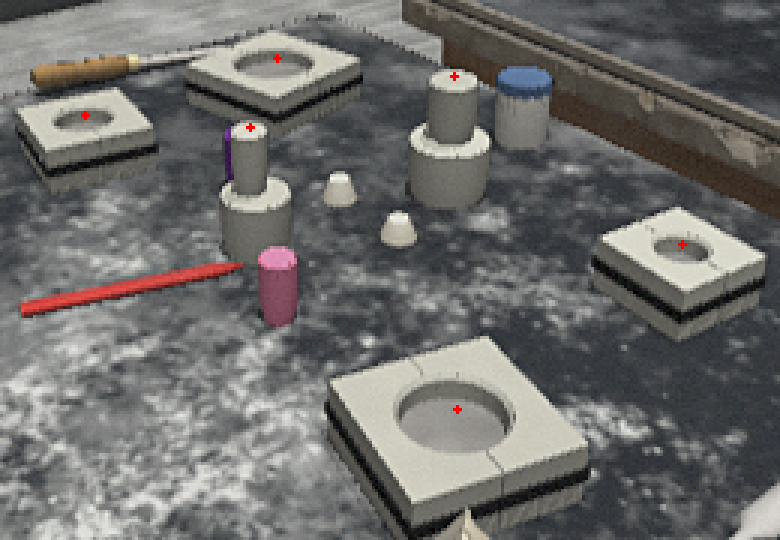

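The projected points agree between the two views to within a couple of pixels. I'll move over S first.

```bash
cat >> h.py <<'E'
def go(x,y,z,yaw=np.pi):
    o=arm.observe(); M=R.from_euler("xyz",o["eef_rot"])
    T=R.from_euler("xyz",[np.pi,0,yaw]); d=M.inv().apply(np.array([x,y,z])-o["eef_pos"])
    print(round(o["time"],1),"shift",(d/.04).round(3),"turn",(np.degrees((M.inv()*T).as_rotvec())/6).round(2),"w",round(o["gripper_width"],4))
E
python3 -c "
from h import *
go(.4446,.0199,.2)"
```

```text
0.1 shift [-10.136 -10.394   0.458] turn [-0.02 -0.   -3.64] w 0.0933
```

Request:
drive_tool:
  targets: [1, -10.136, -10.394, 0.458, -0.02, 0, -3.64, 1, -10.136, -10.394, 0.458, -0.02, 0, -3.64, 1, -10.136, -10.394, 0.458, -0.02, 0, -3.64, 1, -10.136, -10.394, 0.458, -0.02, 0, -3.64, 1, -10.136, -10.394, 0.458, -0.02, 0, -3.64, 1, -10.136, -10.394, 0.458, -0.02, 0, -3.64, 1, -10.136, -10.394, 0.458, -0.02, 0, -3.64, 1, -10.136, -10.394, 0.458, -0.02, 0, -3.64, 1, -10.136, -10.394, 0.458, -0.02, 0, -3.64, 1, -10.136, -10.394, 0.458, -0.02, 0, -3.64, 1, -10.136, -10.394, 0.458, -0.02, 0, -3.64, 1, -10.136, -10.394, 0.458, -0.02, 0, -3.64]

```text
time: 1.1
eef_pos: [0.4131, 0.0955, 0.2028]
eef_rot: [3.139, 0.001, -3.141]
contact_force: [1.7, 0.4, 0.7]
gripper_width: 0.093
gripper_force: 0.0
```

```bash
python3 -c "
from h import *
print(arm.observe()['eef_pos'],arm.observe()['qd']);go(.4446,.0199,.15)"
```

```text
[0.41306012 0.0954673  0.2028032 ] [-1.16011206  0.20388274 -0.12417769  0.0028659  -0.0804388  -1.1507075 ]
1.1 shift [-0.787 -1.892  1.317] turn [0.02 0.01 0.  ] w 0.093
```

Request:
drive_tool:
  targets: [1, -0.7, -1.5, 0.8, 0, 0, 0, 1, -0.7, -1.5, 0.8, 0, 0, 0, 1, -0.7, -1.5, 0.8, 0, 0, 0, 1, -0.7, -1.5, 0.8, 0, 0, 0, 1, -0.7, -1.5, 0.8, 0, 0, 0, 1, -0.7, -1.5, 0.8, 0, 0, 0]

```text
time: 1.6
eef_pos: [0.441, 0.0385, 0.1714]
eef_rot: [3.139, 0.001, -3.14]
contact_force: [-0.7, -0.2, 0.5]
gripper_width: 0.0928
gripper_force: 0.0
```

```bash
python3 -c "
from h import *
go(.4446,.0199,.1);t=eyes.capture('top');s=eyes.capture('side');cv2.imwrite('pics/v1.png',np.hstack([cv2.resize(x,None,fx=4,fy=4,interpolation=2) for x in (t[180:280,280:375],s[130:230,240:340])]))
o=arm.observe()['eef_pos'];print(o,proj('side',o),proj('top',o))"
```

```text
1.6 shift [-0.087 -0.47   1.784] turn [0.02 0.01 0.01] w 0.0928
[0.44115124 0.03867476 0.17155366] [[285.50693238 153.02076604]] [[315.96444681 218.59469828]]
```

View pics/v1.png

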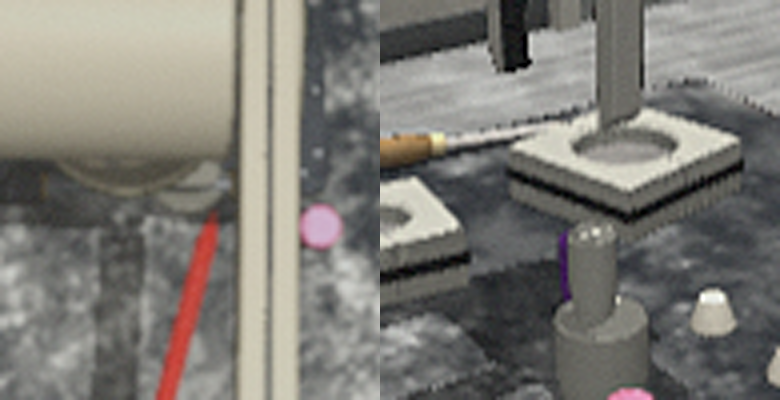

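The side view puts the fingertip midpoint about 1.4 px below its projection. That matches the earlier offset, so the top calibration is sound.

Request:
drive_tool:
  targets: [1, -0.09, -0.47, 0, 0.02, 0, 0, 1, -0.09, -0.47, 0.6, 0.02, 0, 0, 1, -0.09, -0.47, 1.2, 0.02, 0, 0, 1, -0.09, -0.47, 1.2, 0.02, 0, 0, 1, -0.09, -0.47, 1.2, 0.02, 0, 0]

```text
time: 2.12
eef_pos: [0.4435, 0.0197, 0.1223]
eef_rot: [3.141, -0.002, -3.14]
contact_force: [-0.0, -0.6, 0.3]
gripper_width: 0.0931
gripper_force: 0.0
```

```bash
python3 -c "
from h import *
go(.4446,.0199,.0722)"
```

```text
2.1 shift [-0.03   0.005  1.251] turn [ 0.   -0.02  0.02] w 0.0931
```

Request:
drive_tool:
  targets: [1, -0.03, 0, 0.6, 0, 0, 0, 1, -0.03, 0, 1.0, 0, 0, 0, 0.8, -0.03, 0, 1.25, 0, 0, 0, 0.5, -0.03, 0, 1.25, 0, 0, 0, 0.4, -0.03, 0, 1.25, 0, 0, 0, 0.36, -0.03, 0, 1.25, 0, 0, 0, 0.36, -0.03, 0, 1.25, 0, 0, 0, 0.36, -0.03, 0, 1.25, 0, 0, 0]

```text
time: 2.78
eef_pos: [0.4468, 0.0188, 0.074]
eef_rot: [-3.141, 0.002, -3.141]
contact_force: [-0.1, -0.3, 0.3]
gripper_width: 0.0576
gripper_force: 0.0
```

```bash
python3 -c "
from h import *
go(.4446,.0199,.0722);s=eyes.capture('side');cv2.imwrite('pics/v2.png',cv2.resize(s[140:250,240:350],None,fx=5,fy=5,interpolation=2))"
```

```text
2.8 shift [0.054 0.027 0.046] turn [-0.    0.02  0.  ] w 0.0576
```

View pics/v2.png

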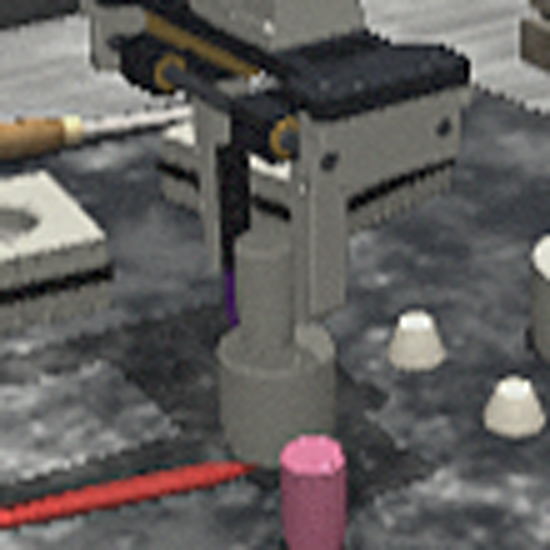

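The plug sits between the fingers, with S at crop (265,290), so I'll close.

Request:
drive_tool:
  targets: [0.33, 0.04, 0.03, 0.04, 0, 0, 0, 0.33, 0.04, 0.03, 0.04, 0, 0, 0, 0.3, 0.04, 0.03, 0.04, 0, 0, 0, 0.27, 0.04, 0.03, 0.04, 0, 0, 0, 0.24, 0.04, 0.03, 0.04, 0, 0, 0, 0.1, 0.04, 0.03, 0.04, 0, 0, 0, 0.1, 0.04, 0.03, 0.04, 0, 0, 0, 0.1, 0.04, 0.03, 0.04, 0, 0, 0, 0.1, 0.04, 0.03, 0.04, 0, 0, 0, 0.1, 0.04, 0.03, 0.04, 0, 0, 0]

```text
time: 3.67
eef_pos: [0.4443, 0.02, 0.0712]
eef_rot: [-3.142, 0.0, -3.141]
contact_force: [-0.6, 0.4, -0.9]
gripper_width: 0.0264
gripper_force: 30.0
```

```bash
python3 -c "
from h import *
o=arm.observe();print(o['eef_pos'],o['gripper_width'],o['gripper_force']);go(.6475,-.2105,.16)"
```

```text
[0.44425823 0.02004685 0.07117485] 0.026411368891595045 29.998055674368516
3.7 shift [-5.08  -5.765 -2.219] turn [-0.  0.  0.] w 0.0264
```

Request:
drive_tool:
  targets: [0.1, 0, 0, -0.6, 0, 0, 0, 0.1, 0, 0, -1.3, 0, 0, 0, 0.1, -0.3, -0.3, -2, 0, 0, 0, 0.1, -0.8, -0.9, -2.2, 0, 0, 0, 0.1, -1.4, -1.6, -2.2, 0, 0, 0, 0.1, -2.0, -2.3, -2.2, 0, 0, 0, 0.1, -2.6, -3.0, -2.2, 0, 0, 0, 0.1, -3.2, -3.7, -2.2, 0, 0, 0, 0.1, -3.8, -4.3, -2.2, 0, 0, 0, 0.1, -4.4, -5.0, -2.2, 0, 0, 0, 0.1, -4.9, -5.5, -2.2, 0, 0, 0, 0.1, -5.08, -5.765, -2.2, 0, 0, 0]

```text
time: 4.67
eef_pos: [0.6491, -0.2132, 0.1584]
eef_rot: [-3.141, 0.001, 3.14]
contact_force: [-0.3, 0.4, 0.3]
gripper_width: 0.0261
gripper_force: 30.0
```

Request:
drive_tool:
  targets: [0.1, 0, 0, 0, 0, 0, 0, 0.1, 0, 0, 0, 0, 0, 0, 0.1, 0, 0, 0, 0, 0, 0, 0.1, 0, 0, 0, 0, 0, 0]

```text
time: 5.0
eef_pos: [0.6471, -0.2094, 0.1594]
eef_rot: [3.141, 0.0, -3.14]
contact_force: [-0.6, 0.5, -0.4]
gripper_width: 0.0264
gripper_force: 30.0
```

```bash
python3 -c "
from h import *
go(.6475,-.2105,.0472);s=eyes.capture('side');cv2.imwrite('pics/v3.png',cv2.resize(s[90:270,350:530],None,fx=3,fy=3,interpolation=2))"
```

```text
5.0 shift [-0.011 -0.029  2.804] turn [0.   0.   0.01] w 0.0264
```

View pics/v3.png

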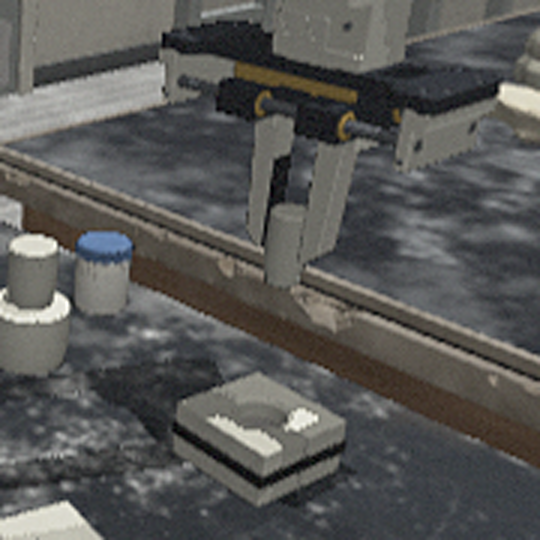

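S hangs upright at crop (285,245) above its mould. Lowering it now.

Request:
drive_tool:
  targets: [0.1, -0.01, -0.03, 0.6, 0, 0, 0, 0.1, -0.01, -0.03, 1.2, 0, 0, 0, 0.1, -0.01, -0.03, 1.8, 0, 0, 0, 0.1, -0.01, -0.03, 2.2, 0, 0, 0, 0.1, -0.01, -0.03, 2.4, 0, 0, 0, 0.1, -0.01, -0.03, 2.55, 0, 0, 0, 0.1, -0.01, -0.03, 2.65, 0, 0, 0, 0.1, -0.01, -0.03, 2.75, 0, 0, 0, 0.1, -0.01, -0.03, 2.8, 0, 0, 0, 0.1, -0.01, -0.03, 2.8, 0, 0, 0]

```text
time: 5.88
eef_pos: [0.6483, -0.2118, 0.0478]
eef_rot: [-3.141, 0.001, -3.141]
contact_force: [-0.5, 0.2, -0.7]
gripper_width: 0.0264
gripper_force: 30.0
```

```bash
python3 -c "
from h import *
go(.6475,-.2105,.0455);s=eyes.capture('side');cv2.imwrite('pics/v4.png',cv2.resize(s[150:270,380:500],None,fx=4,fy=4,interpolation=2))"
```

```text
5.9 shift [0.02  0.032 0.057] turn [-0.    0.01  0.  ] w 0.0264
```

View pics/v4.png

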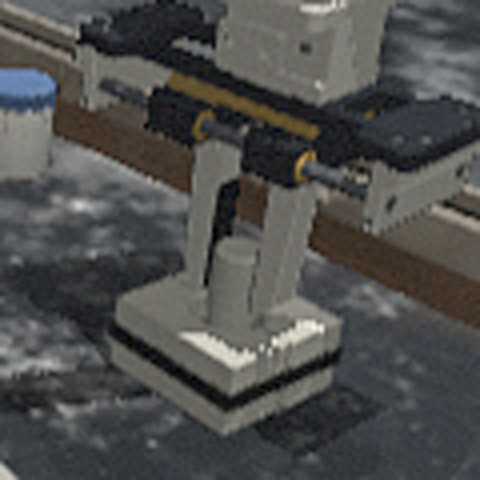

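S is in its mouth. I'll touch it down and release.

Request:
drive_tool:
  targets: [0.1, 0.01, 0.02, 0.04, 0, 0, 0, 0.1, 0.01, 0.02, 0.06, 0, 0, 0, 0.1, 0.01, 0.02, 0.06, 0, 0, 0, 0.1, 0.01, 0.02, 0.06, 0, 0, 0]

```text
time: 6.27
eef_pos: [0.6478, -0.211, 0.0452]
eef_rot: [-3.141, 0.001, -3.141]
contact_force: [0.5, 0.3, -0.1]
gripper_width: 0.0261
gripper_force: 30.0
```

Request:
drive_tool:
  targets: [0.32, 0, 0, 0, 0, 0, 0, 0.36, 0, 0, 0, 0, 0, 0, 0.5, 0, 0, 0, 0, 0, 0, 0.6, 0, 0, 0, 0, 0, 0, 0.6, 0, 0, -0.3, 0, 0, 0, 0.6, 0, 0, -0.9, 0, 0, 0, 0.6, 0, 0, -1.7, 0, 0, 0, 0.6, 0, 0, -2.6, 0, 0, 0, 0.6, 0, 0, -3, 0, 0, 0, 0.6, 0, 0, -3, 0, 0, 0, 0.6, 0, 0, -3, 0, 0, 0]

```text
time: 7.18
eef_pos: [0.6486, -0.2113, 0.1676]
eef_rot: [-3.14, 0.004, -3.141]
contact_force: [-0.1, -0.0, -0.9]
gripper_width: 0.056
gripper_force: 0.0
```

```bash
python3 -c "
from h import *
go(.6219,-.0005,.165)
s=eyes.capture('side');cv2.imwrite('pics/v5.png',cv2.resize(s[130:270,340:500],None,fx=3,fy=3,interpolation=2))"
```

```text
7.2 shift [0.667 5.271 0.054] turn [-0.02  0.04  0.  ] w 0.056
```

View pics/v5.png

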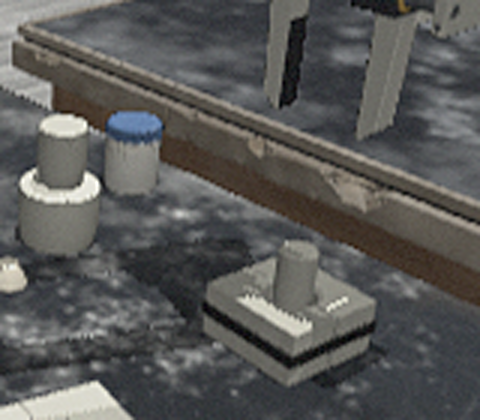

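S stands upright in its mouth at crop (297,275). M is next.

Request:
drive_tool:
  targets: [0.75, 0.1, 0.8, 0, 0, 0, 0, 0.75, 0.25, 1.7, 0, 0, 0, 0, 0.75, 0.4, 2.6, 0, 0, 0, 0, 0.75, 0.5, 3.5, 0, 0, 0, 0, 0.75, 0.6, 4.4, 0, 0, 0, 0, 0.75, 0.667, 5.0, 0, 0, 0, 0, 0.75, 0.667, 5.26, 0, 0, 0, 0, 0.75, 0.667, 5.26, 0.5, 0, 0, 0, 0.75, 0.667, 5.26, 1.0, 0, 0, 0, 0.75, 0.667, 5.26, 1.0, 0, 0, 0, 0.75, 0.667, 5.26, 1.0, 0, 0, 0]

```text
time: 8.15
eef_pos: [0.6188, -0.0009, 0.1222]
eef_rot: [3.141, -0.005, -3.142]
contact_force: [1.0, -0.4, 0.6]
gripper_width: 0.0696
gripper_force: 0.0
```

```bash
python3 -c "
from h import *
go(.6219,-.0005,.0722)"
```

```text
8.2 shift [-0.084  0.009  1.25 ] turn [ 0.   -0.05  0.  ] w 0.0696
```

Request:
drive_tool:
  targets: [0.75, -0.05, 0.01, 0.4, 0, 0, 0, 0.75, -0.05, 0.01, 0.8, 0, 0, 0, 0.75, -0.05, 0.01, 1.1, 0, 0, 0, 0.65, -0.05, 0.01, 1.25, 0, 0, 0, 0.55, -0.05, 0.01, 1.25, 0, 0, 0, 0.5, -0.05, 0.01, 1.25, 0, 0, 0, 0.46, -0.05, 0.01, 1.25, 0, 0, 0, 0.46, -0.05, 0.01, 1.25, 0, 0, 0]

```text
time: 8.82
eef_pos: [0.6236, -0.0002, 0.0762]
eef_rot: [-3.141, 0.002, -3.141]
contact_force: [0.1, -0.2, 0.6]
gripper_width: 0.0438
gripper_force: 0.0
```

```bash
python3 -c "
from h import *
go(.6219,-.0005,.0715)"
```

```text
8.8 shift [ 0.044 -0.008  0.117] turn [-0.    0.02  0.  ] w 0.0438
```

Request:
drive_tool:
  targets: [0.46, 0.02, 0, 0.02, 0, 0, 0, 0.46, 0.02, 0, 0.02, 0, 0, 0, 0.2, 0.02, 0, 0.02, 0, 0, 0, 0.2, 0.02, 0, 0.02, 0, 0, 0, 0.2, 0.02, 0, 0.02, 0, 0, 0, 0.2, 0.02, 0, 0.02, 0, 0, 0]

```text
time: 9.32
eef_pos: [0.6222, -0.0001, 0.0745]
eef_rot: [-3.141, 0.001, -3.141]
contact_force: [-1.5, -0.2, 3.3]
gripper_width: 0.0396
gripper_force: 30.0
```

```bash
python3 -c "
from h import *
go(.409,.229,.16)"
```

```text
9.3 shift [ 5.325  5.729 -2.143] turn [-0.    0.01  0.  ] w 0.0396
```

Request:
drive_tool:
  targets: [0.2, 0, 0, -0.6, 0, 0, 0, 0.2, 0, 0, -1.3, 0, 0, 0, 0.2, 0.3, 0.3, -2, 0, 0, 0, 0.2, 0.8, 0.9, -2.15, 0, 0, 0, 0.2, 1.4, 1.6, -2.15, 0, 0, 0, 0.2, 2.0, 2.2, -2.15, 0, 0, 0, 0.2, 2.7, 2.9, -2.15, 0, 0, 0, 0.2, 3.4, 3.6, -2.15, 0, 0, 0, 0.2, 4.0, 4.3, -2.15, 0, 0, 0, 0.2, 4.6, 4.9, -2.15, 0, 0, 0, 0.2, 5.1, 5.5, -2.15, 0, 0, 0, 0.2, 5.325, 5.73, -2.15, 0, 0, 0]

```text
time: 10.32
eef_pos: [0.4062, 0.2315, 0.1597]
eef_rot: [3.141, -0.001, -3.139]
contact_force: [0.1, 0.2, -0.7]
gripper_width: 0.0392
gripper_force: 30.0
```

Request:
drive_tool:
  targets: [0.2, 0, 0, 0, 0, 0, 0, 0.2, 0, 0, 0, 0, 0, 0, 0.2, 0, 0, 0, 0, 0, 0, 0.2, 0, 0, 0, 0, 0, 0]

```text
time: 10.65
eef_pos: [0.4095, 0.2283, 0.1599]
eef_rot: [-3.141, 0.0, 3.141]
contact_force: [0.0, -0.0, -0.6]
gripper_width: 0.0396
gripper_force: 30.0
```

```bash
python3 -c "
from h import *
go(.409,.229,.0505);s=eyes.capture('side');cv2.imwrite('pics/v6.png',cv2.resize(s[90:240,190:390],None,fx=3,fy=3,interpolation=2))"
```

```text
10.7 shift [0.014 0.018 2.735] turn [-0.    0.   -0.01] w 0.0396
```

View pics/v6.png

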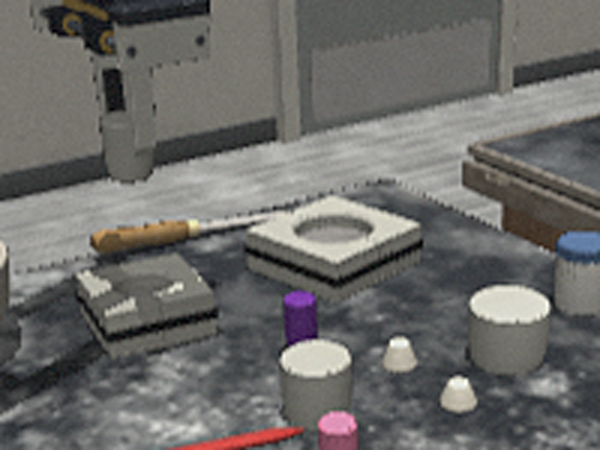

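M hangs upright at crop (130,150). XL and L stand undisturbed at (510,330) and (316,385). Lowering M.

Request:
drive_tool:
  targets: [0.2, 0.01, 0.02, 0.6, 0, 0, 0, 0.2, 0.01, 0.02, 1.2, 0, 0, 0, 0.2, 0.01, 0.02, 1.8, 0, 0, 0, 0.2, 0.01, 0.02, 2.2, 0, 0, 0, 0.2, 0.01, 0.02, 2.4, 0, 0, 0, 0.2, 0.01, 0.02, 2.55, 0, 0, 0, 0.2, 0.01, 0.02, 2.65, 0, 0, 0, 0.2, 0.01, 0.02, 2.7, 0, 0, 0, 0.2, 0.01, 0.02, 2.73, 0, 0, 0, 0.2, 0.01, 0.02, 2.75, 0, 0, 0, 0.2, 0.01, 0.02, 2.75, 0, 0, 0, 0.2, 0.01, 0.02, 2.75, 0, 0, 0]

```text
time: 11.7
eef_pos: [0.409, 0.23, 0.0506]
eef_rot: [3.141, 0.001, -3.141]
contact_force: [0.3, 0.3, -0.8]
gripper_width: 0.0396
gripper_force: 30.0
```

```bash
python3 -c "
from h import *
go(.409,.229,.0485)"
```

```text
11.7 shift [-0.001 -0.026  0.052] turn [0.   0.01 0.  ] w 0.0396
```

Request:
drive_tool:
  targets: [0.2, 0, -0.02, 0.04, 0, 0, 0, 0.2, 0, -0.02, 0.05, 0, 0, 0, 0.2, 0, -0.02, 0.06, 0, 0, 0, 0.2, 0, -0.02, 0.06, 0, 0, 0]

```text
time: 12.03
eef_pos: [0.4089, 0.2291, 0.0484]
eef_rot: [3.142, 0.001, -3.141]
contact_force: [-2.3, -1.8, 7.1]
gripper_width: 0.0398
gripper_force: 30.0
```

Request:
drive_tool:
  targets: [0.46, 0, 0, 0, 0, 0, 0, 0.5, 0, 0, 0, 0, 0, 0, 0.6, 0, 0, 0, 0, 0, 0, 0.65, 0, 0, 0, 0, 0, 0, 0.7, 0, 0, -0.3, 0, 0, 0, 0.75, 0, 0, -0.9, 0, 0, 0, 0.9, 0, 0, -1.7, 0, 0, 0, 1, 0, 0, -2.4, 0, 0, 0, 1, 0, 0, -2.8, 0, 0, 0, 1, 0, 0, -2.8, 0, 0, 0, 1, 0, 0, -2.8, 0, 0, 0]

```text
time: 12.95
eef_pos: [0.4092, 0.2293, 0.1604]
eef_rot: [3.141, 0.003, -3.141]
contact_force: [-0.9, 0.2, -0.4]
gripper_width: 0.0921
gripper_force: 0.0
```

```bash
python3 -c "
from h import *
t=eyes.capture('top'); g=t.copy(); s=eyes.capture('side')
cv2.imwrite('pics/top1.png',t); cv2.imwrite('pics/v7.png',np.hstack([cv2.resize(t[130:240,300:400],None,fx=4,fy=4,interpolation=2),cv2.resize(s[130:240,200:300],None,fx=4,fy=4,interpolation=2)]))
go(.6200,-.0022,.16)"
```

```text
13.1 shift [-5.305 -5.775 -0.05 ] turn [-0.01 -0.01  0.  ] w 0.0927
```

View pics/v7.png

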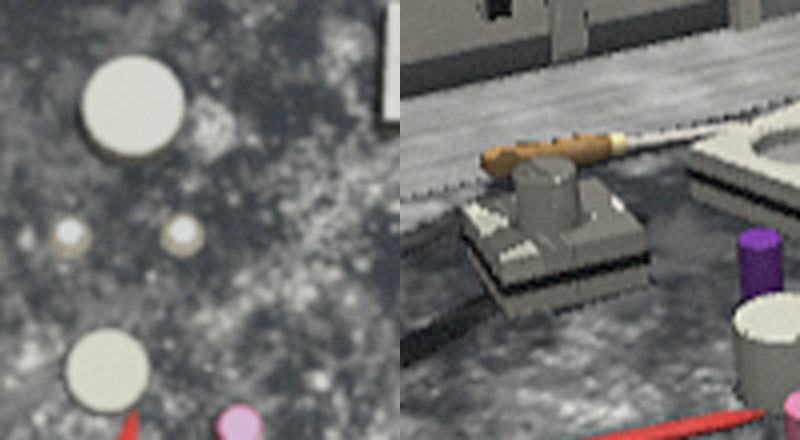

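M is seated at crop (545,195). Both lower discs are now fully visible in the top view, so I'll measure them numerically.

```bash
python3 -c "
from h import *
g=cv2.GaussianBlur(cv2.imread('pics/top1.png'),(3,3),0).min(2)
for u,v in ((333,156),(327,222)):
    r=20;m=(g[v-r:v+r,u-r:u+r]>150).astype(np.uint8); m=cv2.morphologyEx(m,cv2.MORPH_OPEN,np.ones((5,5)))
    o=max(cv2.findContours(m,cv2.RETR_EXTERNAL,cv2.CHAIN_APPROX_NONE)[0],key=cv2.contourArea)[:,0]+[u-r,v-r]
    P=(plane('top',o,.05)[:,:2]*1000).astype(np.float32); e=cv2.fitEllipse(P); print(np.round(e[0],1),np.round(e[1],1))
go(.6200,-.0022,.16)"
```

```text
[619.7  -2.7] [62.6 63.1]
[446.4  16.1] [48.1 49.7]
13.1 shift [-5.305 -5.775 -0.05 ] turn [-0.01 -0.01  0.  ] w 0.0927
```

Request:
drive_tool:
  targets: [1, -0.5, -0.6, 0, 0, 0, 0, 1, -1.3, -1.4, 0, 0, 0, 0, 1, -2.0, -2.1, 0, 0, 0, 0, 1, -2.7, -2.9, 0, 0, 0, 0, 1, -3.4, -3.6, 0, 0, 0, 0, 1, -4.1, -4.4, 0, 0, 0, 0, 1, -4.7, -5.1, 0, 0, 0, 0, 1, -5.15, -5.6, 0, 0, 0, 0, 1, -5.3, -5.79, 0, 0, 0, 0, 1, -5.3, -5.79, 0.5, 0, 0, 0, 1, -5.3, -5.79, 1.0, 0, 0, 0, 1, -5.3, -5.79, 1.5, 0, 0, 0]

```text
time: 14.05
eef_pos: [0.6195, -0.0022, 0.0973]
eef_rot: [3.141, -0.002, -3.142]
contact_force: [-0.1, 1.4, -0.1]
gripper_width: 0.0932
gripper_force: 0.0
```

Request:
drive_tool:
  targets: [1, 0, 0, 0, 0, 0, 0, 1, 0, 0, 0, 0, 0, 0, 1, 0, 0, 0, 0, 0, 0]

```text
time: 14.3
eef_pos: [0.6204, -0.002, 0.1]
eef_rot: [3.142, -0.0, -3.141]
contact_force: [0.7, 1.4, 1.3]
gripper_width: 0.0929
gripper_force: 0.0
```

```bash
python3 -c "
from h import *
go(.6197,-.0027,.0222)"
```

```text
14.3 shift [ 0.016 -0.018  1.944] turn [ 0.   -0.    0.01] w 0.0929
```

Request:
drive_tool:
  targets: [1, 0.02, -0.02, 0.4, 0, 0, 0, 1, 0.02, -0.02, 0.9, 0, 0, 0, 1, 0.02, -0.02, 1.4, 0, 0, 0, 1, 0.02, -0.02, 1.8, 0, 0, 0, 1, 0.02, -0.02, 1.93, 0, 0, 0, 0.85, 0.02, -0.02, 1.93, 0, 0, 0, 0.75, 0.02, -0.02, 1.93, 0, 0, 0, 0.75, 0.02, -0.02, 1.93, 0, 0, 0, 0.5, 0.02, -0.02, 1.93, 0, 0, 0, 0.5, 0.02, -0.02, 1.93, 0, 0, 0, 0.5, 0.02, -0.02, 1.93, 0, 0, 0, 0.5, 0.02, -0.02, 1.93, 0, 0, 0]

```text
time: 15.3
eef_pos: [0.621, -0.0034, 0.0241]
eef_rot: [-3.141, 0.003, -3.141]
contact_force: [-0.9, -0.5, 6.8]
gripper_width: 0.0654
gripper_force: 30.0
```

```bash
python3 -c "
from h import *
go(.6097,.2355,.12)"
```

```text
15.3 shift [ 0.273  5.971 -2.4  ] turn [-0.    0.03  0.  ] w 0.0654
```

Request:
drive_tool:
  targets: [0.5, 0, 0, -0.4, 0, 0, 0, 0.5, 0, 0, -1.0, 0, 0, 0, 0.5, 0, 0, -1.7, 0, 0, 0, 0.5, 0, 0.3, -2.3, 0, 0, 0, 0.5, 0.1, 1.0, -2.4, 0, 0, 0, 0.5, 0.1, 1.8, -2.4, 0, 0, 0, 0.5, 0.2, 2.6, -2.4, 0, 0, 0, 0.5, 0.2, 3.4, -2.4, 0, 0, 0, 0.5, 0.25, 4.2, -2.4, 0, 0, 0, 0.5, 0.27, 5.0, -2.4, 0, 0, 0, 0.5, 0.27, 5.6, -2.4, 0, 0, 0, 0.5, 0.27, 5.97, -2.4, 0, 0, 0]

```text
time: 16.3
eef_pos: [0.6081, 0.2383, 0.1183]
eef_rot: [3.141, -0.0, -3.139]
contact_force: [0.1, -0.5, -1.4]
gripper_width: 0.0656
gripper_force: 30.0
```

Request:
drive_tool:
  targets: [0.5, 0, 0, 0, 0, 0, 0, 0.5, 0, 0, 0, 0, 0, 0, 0.5, 0, 0, 0, 0, 0, 0, 0.5, 0, 0, 0, 0, 0, 0]

```text
time: 16.63
eef_pos: [0.6091, 0.234, 0.1184]
eef_rot: [-3.141, 0.0, 3.141]
contact_force: [-0.7, -0.9, -2.1]
gripper_width: 0.0653
gripper_force: 30.0
```

```bash
python3 -c "
from h import *
go(.6102,.2355,.050);cv2.imwrite('pics/sxl.png',eyes.capture('side'))"
```

```text
16.6 shift [-0.028  0.038  1.709] turn [-0.01  0.   -0.01] w 0.0653
```

Before lowering XL, I'll re-measure its mouth with the red channel, where cream against grey has more contrast.

```bash
python3 - <<'E'
from h import *
g=cv2.imread("pics/top0.png")[:,:,2]; g=cv2.resize(g,None,fx=4,fy=4,interpolation=cv2.INTER_CUBIC)
for n,(u,v),r in (("xl",(244,163),19),("l",(429,237),16),("m",(245,239),13),("s",(411,146),10)):
    x,y,q=u*4,v*4,r*4; c=g[y-q:y+q,x-q:x+q]
    th,m=cv2.threshold(c,0,1,cv2.THRESH_BINARY_INV+cv2.THRESH_OTSU); k=cv2.connectedComponents(m)[1]; m=(k==k[q,q]).astype(np.uint8)
    m=cv2.morphologyEx(m,cv2.MORPH_OPEN,np.ones((9,9)))
    o=max(cv2.findContours(m,cv2.RETR_EXTERNAL,cv2.CHAIN_APPROX_NONE)[0],key=cv2.contourArea)[:,0]+[x-q,y-q]
    h=(cv2.convexHull(o)[:,0]+.5)/4-.5
    P=(plane("top",h,.04)[:,:2]*1000).astype(np.float32); e=cv2.fitEllipse(P)
    print(n,th,np.round(e[0],1),np.round(e[1],1),np.round(cv2.minEnclosingCircle(P),1) if 0 else np.round(np.r_[cv2.minEnclosingCircle(P)[0],2*cv2.minEnclosingCircle(P)[1]],1))
E
```

```text
xl 186.0 [608.1 234.3] [78.5 79.5] [607.9 233.8  80.3]
l 188.0 [ 406.5 -244.7] [65.8 66.2] [ 406.5 -244.7   67. ]
m 187.0 [408.6 228.5] [53.4 53.8] [408.8 228.6  54.6]
s 183.0 [ 647.7 -210.3] [38.  38.8] [ 648.1 -210.6   39.7]
```

The fitted rims are round, with diameters equal to the mouth plus the bevel. XL's mouth is at (.608,.234), and the arm is already over it.

Request:
drive_tool:
  targets: [0.5, 0, 0, 0.4, 0, 0, 0, 0.5, 0, 0, 0.8, 0, 0, 0, 0.5, 0, 0, 1.1, 0, 0, 0, 0.5, 0, 0, 1.3, 0, 0, 0, 0.5, 0, 0, 1.45, 0, 0, 0, 0.5, 0, 0, 1.55, 0, 0, 0, 0.5, 0, 0, 1.62, 0, 0, 0, 0.5, 0, 0, 1.66, 0, 0, 0, 0.5, 0, 0, 1.7, 0, 0, 0, 0.5, 0, 0, 1.7, 0, 0, 0, 0.5, 0, 0, 1.7, 0, 0, 0]

```text
time: 17.6
eef_pos: [0.6092, 0.2357, 0.0509]
eef_rot: [3.141, 0.001, -3.141]
contact_force: [-1.0, -0.6, -2.1]
gripper_width: 0.0653
gripper_force: 30.0
```

```bash
python3 -c "
from h import *
go(.609,.234,.048);print(arm.observe()['contact_force'])"
```

```text
17.6 shift [ 0.005 -0.042  0.073] turn [0.   0.01 0.  ] w 0.0653
[-0.984532   -0.60829623 -2.07916258]
```

Request:
drive_tool:
  targets: [0.5, 0, -0.04, 0.02, 0, 0, 0, 0.5, 0, -0.04, 0.05, 0, 0, 0, 0.5, 0, -0.04, 0.07, 0, 0, 0, 0.5, 0, -0.04, 0.07, 0, 0, 0, 0.5, 0, -0.04, 0.07, 0, 0, 0]

```text
time: 18.02
eef_pos: [0.6091, 0.2338, 0.0481]
eef_rot: [-3.142, 0.001, -3.141]
contact_force: [-1.6, -0.7, 2.7]
gripper_width: 0.0658
gripper_force: 30.0
```

It has touched down. Releasing and rising.

Request:
drive_tool:
  targets: [0.75, 0, 0, 0, 0, 0, 0, 0.8, 0, 0, 0, 0, 0, 0, 0.9, 0, 0, 0, 0, 0, 0, 1, 0, 0, 0, 0, 0, 0, 1, 0, 0, -0.2, 0, 0, 0, 1, 0, 0, -0.7, 0, 0, 0, 1, 0, 0, -1.4, 0, 0, 0, 1, 0, 0, -2.2, 0, 0, 0, 1, 0, 0, -2.6, 0, 0, 0, 1, 0, 0, -2.6, 0, 0, 0, 1, 0, 0, -2.6, 0, 0, 0]

```text
time: 18.93
eef_pos: [0.61, 0.2343, 0.1539]
eef_rot: [3.141, 0.004, -3.141]
contact_force: [-0.4, -0.2, -0.8]
gripper_width: 0.0933
gripper_force: 0.0
```

```bash
python3 -c "
from h import *
cv2.imwrite('pics/sxl2.png',eyes.capture('side'))
go(.4464,.0161,.12)"
```

```text
19.0 shift [ 4.066 -5.444  0.792] turn [0.   0.01 0.  ] w 0.0931
```

Request:
drive_tool:
  targets: [1, 0.4, -0.5, 0, 0, 0, 0, 1, 1.0, -1.3, 0, 0, 0, 0, 1, 1.6, -2.1, 0, 0, 0, 0, 1, 2.2, -2.9, 0, 0, 0, 0, 1, 2.8, -3.7, 0, 0, 0, 0, 1, 3.4, -4.5, 0, 0, 0, 0, 0.9, 3.8, -5.1, 0, 0, 0, 0, 0.85, 4.03, -5.44, 0.4, 0, 0, 0, 0.85, 4.03, -5.44, 0.9, 0, 0, 0, 0.85, 4.03, -5.44, 1.3, 0, 0, 0, 0.85, 4.03, -5.44, 1.3, 0, 0, 0, 0.85, 4.03, -5.44, 1.3, 0, 0, 0]

```text
time: 19.98
eef_pos: [0.4458, 0.0164, 0.0977]
eef_rot: [3.141, -0.004, -3.141]
contact_force: [-0.1, 0.8, -0.1]
gripper_width: 0.079
gripper_force: 0.0
```

```bash
python3 -c "
from h import *
go(.4464,.0161,.0232)"
```

```text
20.0 shift [-0.022 -0.007  1.863] turn [ 0.   -0.04  0.  ] w 0.079
```

Request:
drive_tool:
  targets: [0.85, 0, -0.01, 0.4, 0, 0, 0, 0.85, 0, -0.01, 0.9, 0, 0, 0, 0.85, 0, -0.01, 1.4, 0, 0, 0, 0.85, 0, -0.01, 1.75, 0, 0, 0, 0.85, 0, -0.01, 1.9, 0, 0, 0, 0.7, 0, -0.01, 1.9, 0, 0, 0, 0.62, 0, -0.01, 1.9, 0, 0, 0, 0.62, 0, -0.01, 1.9, 0, 0, 0, 0.35, 0, -0.01, 1.9, 0, 0, 0, 0.35, 0, -0.01, 1.9, 0, 0, 0, 0.35, 0, -0.01, 1.9, 0, 0, 0, 0.35, 0, -0.01, 1.9, 0, 0, 0]

```text
time: 20.98
eef_pos: [0.4489, 0.0158, 0.0248]
eef_rot: [-3.141, 0.002, -3.141]
contact_force: [-1.2, 0.6, 6.9]
gripper_width: 0.0524
gripper_force: 30.0
```

```bash
python3 -c "
from h import *
go(.4070,-.2447,.13)"
```

```text
21.0 shift [ 1.043 -6.513 -2.631] turn [-0.    0.02  0.  ] w 0.0524
```

Request:
drive_tool:
  targets: [0.35, 0, 0, -0.4, 0, 0, 0, 0.35, 0, 0, -1.0, 0, 0, 0, 0.35, 0, 0, -1.7, 0, 0, 0, 0.35, 0, -0.3, -2.4, 0, 0, 0, 0.35, 0.1, -1.0, -2.6, 0, 0, 0, 0.35, 0.3, -1.9, -2.6, 0, 0, 0, 0.35, 0.4, -2.8, -2.6, 0, 0, 0, 0.35, 0.6, -3.7, -2.6, 0, 0, 0, 0.35, 0.7, -4.6, -2.6, 0, 0, 0, 0.35, 0.9, -5.5, -2.6, 0, 0, 0, 0.35, 1.0, -6.2, -2.6, 0, 0, 0, 0.35, 1.0, -6.5, -2.6, 0, 0, 0]

```text
time: 21.98
eef_pos: [0.4068, -0.2475, 0.1278]
eef_rot: [-3.14, 0.0, 3.139]
contact_force: [0.9, -0.8, -0.8]
gripper_width: 0.0526
gripper_force: 30.0
```

Request:
drive_tool:
  targets: [0.35, 0, 0, 0, 0, 0, 0, 0.35, 0, 0, 0, 0, 0, 0, 0.35, 0, 0, 0, 0, 0, 0, 0.35, 0, 0, 0, 0, 0, 0]

```text
time: 22.32
eef_pos: [0.4081, -0.2428, 0.1275]
eef_rot: [3.141, 0.0, -3.14]
contact_force: [-0.3, -0.1, -1.0]
gripper_width: 0.0522
gripper_force: 30.0
```

```bash
python3 -c "
from h import *
go(.408,-.2447,.051)"
```

```text
22.3 shift [ 0.003 -0.049  1.911] turn [0.01 0.   0.02] w 0.0522
```

Request:
drive_tool:
  targets: [0.35, 0, -0.02, 0.4, 0, 0, 0, 0.35, 0, -0.02, 0.9, 0, 0, 0, 0.35, 0, -0.02, 1.3, 0, 0, 0, 0.35, 0, -0.02, 1.5, 0, 0, 0, 0.35, 0, -0.02, 1.65, 0, 0, 0, 0.35, 0, -0.02, 1.75, 0, 0, 0, 0.35, 0, -0.02, 1.82, 0, 0, 0, 0.35, 0, -0.02, 1.86, 0, 0, 0, 0.35, 0, -0.02, 1.88, 0, 0, 0, 0.35, 0, -0.02, 1.88, 0, 0, 0, 0.35, 0, -0.02, 1.88, 0, 0, 0]

```text
time: 23.23
eef_pos: [0.4082, -0.2452, 0.0529]
eef_rot: [-3.141, 0.001, -3.141]
contact_force: [0.0, 0.6, -0.6]
gripper_width: 0.0524
gripper_force: 30.0
```

```bash
python3 -c "
from h import *
go(.408,-.2447,.0485)"
```

```text
23.2 shift [0.005 0.013 0.11 ] turn [-0.    0.01  0.  ] w 0.0524
```

Request:
drive_tool:
  targets: [0.35, 0, 0.01, 0.03, 0, 0, 0, 0.35, 0, 0.01, 0.06, 0, 0, 0, 0.35, 0, 0.01, 0.09, 0, 0, 0, 0.35, 0, 0.01, 0.1, 0, 0, 0, 0.35, 0, 0.01, 0.1, 0, 0, 0]

```text
time: 23.65
eef_pos: [0.408, -0.2446, 0.0488]
eef_rot: [-3.142, 0.0, -3.141]
contact_force: [-2.8, 2.1, 3.5]
gripper_width: 0.0526
gripper_force: 30.0
```

Request:
drive_tool:
  targets: [0.6, 0, 0, 0, 0, 0, 0, 0.68, 0, 0, 0, 0, 0, 0, 0.8, 0, 0, 0, 0, 0, 0, 0.85, 0, 0, 0, 0, 0, 0, 0.85, 0, 0, -0.2, 0, 0, 0, 0.85, 0, 0, -0.7, 0, 0, 0, 0.85, 0, 0, -1.4, 0, 0, 0, 0.85, 0, 0, -2.2, 0, 0, 0, 0.85, 0, 0, -3.0, 0, 0, 0, 0.85, 0, 0, -3.8, 0, 0, 0, 0.85, 0, 0, -4, 0, 0, 0, 0.85, 0, 0, -4, 0, 0, 0]

```text
time: 24.65
eef_pos: [0.4096, -0.2458, 0.2126]
eef_rot: [-3.137, 0.006, -3.141]
contact_force: [-0.1, -0.2, -0.6]
gripper_width: 0.0788
gripper_force: 0.0
```

Request:
drive_tool:
  targets: [0.85, 0, 3, 0, 0, 0, 0, 0.85, 0, 3, 0, 0, 0, 0, 0.85, 0, 3, 0, 0, 0, 0, 0.85, 0, 3, 0, 0, 0, 0, 0.85, 0, 3, 0, 0, 0, 0, 0.85, 0, 3, 0, 0, 0, 0]

```text
time: 25.15
eef_pos: [0.4073, -0.1244, 0.2072]
eef_rot: [3.141, -0.001, -3.14]
contact_force: [0.7, -0.6, 0.2]
gripper_width: 0.0791
gripper_force: 0.0
```

```bash
python3 -c "
from h import *
t=eyes.capture('top');s=eyes.capture('side')
a=cv2.resize(s[130:330,190:490],None,fx=2.66,fy=2.66,interpolation=2)[:, :798]
cv2.imwrite('pics/fin.png',a); cv2.imwrite('pics/topfin.png',t)"
```

```text
(no output)
```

View pics/fin.png

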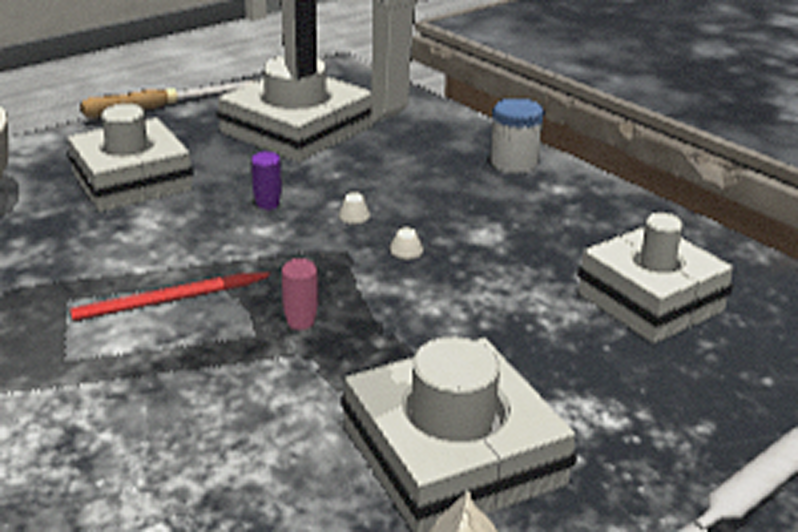

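All four stoppers stand upright in their mouths: XL at crop (295,85), M at (125,130), S at (661,240) and L at (456,385). The touchdown heights matched the mouth floors, so I'm handing in.

```bash
python3 -c "
from h import *
print(ticket.job_done())"
```

```text
the job is handed in; nothing more can be done
None
```

All four stoppers are seated upright in the moulds of their own size, none toppled, and the job was handed in at about 25 s.

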